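Find the full sugar tin by its weight

ROBOT

A 6-joint arm with a two-finger parallel gripper is mounted at the origin on the work surface. World frame = base frame: x ahead of the robot, y to its left, z up, the work surface at z = 0. Lengths are in mm, angles in rad, forces in N, time in s.
With the tool pointing down it reaches from about 250 to 850 mm from the base axis. Payload 12.5 kg.
Tool frame: the origin (TCP) lies midway between the tips of the shut fingers; the grasp point (between the pads) lies 19 mm behind it; x points along the fingers, z is the direction in which the jaws open and shut, and the axes are right-handed (so a half turn about x gives the same grasp; the last joint's range is limited). The gripper opens to 93 mm and grips with 3 to 60 N. Pads are 15 mm wide; open, the fingers measure 128 mm over their backs; the gripper's body (75 mm by 188 mm) begins 65 mm behind the grasp point.
Start: joints at [1.151, 0.351, 1.652, -0, 1.139, -0.085], TCP at [180.687, 519.458, 193.833] pointing down, gripper open.
Joint ranges: [-2.75, 2.75], [-0.79, 2.1], [0.01, 2.65], [-1.57, 4.71], [0.07, 3.14], [-2.87, 2.87]. Speed limits (rad/s): [2.22, 2.22, 2.79, 3.14, 3.14, 3.14].

INTERFACE

Orientations are given as [roll, pitch, yaw] about the fixed x, y, z axes, in that order (R = Rz(yaw) Ry(pitch) Rx(roll)).
In Python, from plant import * gives the robot as it stands. Calls block until the motion is done:
- move_ptp(position, orientation): joint-space move of the TCP to a pose.
- line_to(position, ori=None, v=150, force_limit=None): straight line of the TCP; ori=None keeps the orientation; v is the mean speed in mm/s. With force_limit (N) it stops when the force on the tool has changed by that much, and returns True; else False.
- set_joints(angles): joint-space move.
- move_gripper(opening, grasp_force=None): finger opening in mm; grasp_force is the grip in N (None keeps the last); returns when the fingers have stopped.
- hold(seconds).
- solve_ik(position, orientation): joint angles nearest the present ones, or None.
- camera(name): name is "side" or "top" or "wrist"; returns the picture (400x640x3 uint8, red, green, blue); there is no depth.
- camera_info(name): a dict with "vfov" (degrees; the focal length in pixels is half the picture's height over the tangent of half this angle, whatever the lens; pixels are square), "cx", "cy" (the principal point, pixels), "dist_coeffs" ([k1, k2, p1, p2, k3] as OpenCV has them; the pictures are not rectified), "R" (3x3) and "t" (3): a world point X has camera coordinates R X + t. Camera axes: x right, y down, z forward; pixel columns grow to the right and rows downward; lengths in mm; the calibration is good to about 2 mm. A picture is of the moment at which its call begins: read the wrist's pose just before it. camera_info takes no time and is no camera call; for the wrist camera it gives the pose at the moment of the call.
A pose or a line that the arm cannot do raises IKError and nothing moves.
- close_job(): hands the job in, once; it reports no verdict.
Readings, each from a call of its own:
- current_clock(): time.
- current_qpos(): joint angles.
- current_qvel(): joint speeds.
- current_joint_efforts(): joint torques, N m.
- current_eef_pos(): TCP position.
- current_eef_rot(): TCP orientation.
- current_ft_force(): force on the tool from outside, world axes, zero at the start.
- current_moment(): the same for the moment, N m.
- current_gripper_width(): finger opening in mm.
Only numpy, scipy, OpenCV 4.12 (cv2) and the standard library are available. Lean on these libraries where they do the work, as an engineer would, in place of code of your own. Each camera call takes 0.05 s, during which the arm holds its last target.

TASK

Only one of the three closed tins is still full of sugar: find it by lifting them and feeling which is the heaviest. Stand the two lighter tins gently upright on the wooden tray, and finish while holding the heaviest one up in the gripper, upright and still, centred over the red mixing bowl and clear above its rim, ready to be opened there. Keep the tins upright, and leave the bowl and everything else on the worktop where it is.

Things in the scene. Friction and masses are not known exactly. Their poses are not given: they have to be found in the camera images.
- tin_1: One of three alike: closed round kitchen tin of plain aluminium, 62 mm in diameter, 100 mm tall plus a flat steel lid 57 mm wide and 12 mm thick that stays on (112 mm over all). The three look alike and weigh 0.1 to 0.5 kg; the fullest is at least 0.2 kg heavier than either other, and which it is cannot be told by looks or place. It stands upright; origin at the centre of its underside, z along its axis.
- tin_2: One of three alike: closed round kitchen tin of plain aluminium, 62 mm in diameter, 100 mm tall plus a flat steel lid 57 mm wide and 12 mm thick that stays on (112 mm over all). The three look alike and weigh 0.1 to 0.5 kg; the fullest is at least 0.2 kg heavier than either other, and which it is cannot be told by looks or place. It stands upright; origin at the centre of its underside, z along its axis.
- tin_3: One of three alike: closed round kitchen tin of plain aluminium, 62 mm in diameter, 100 mm tall plus a flat steel lid 57 mm wide and 12 mm thick that stays on (112 mm over all). The three look alike and weigh 0.1 to 0.5 kg; the fullest is at least 0.2 kg heavier than either other, and which it is cannot be told by looks or place. It stands upright; origin at the centre of its underside, z along its axis.
- tray: low wooden tray with a metal grip at each short end, fixed in its place, empty at the start. Outside 150 mm along its x and 300 mm along its y, rim 26 mm high, walls and floor 8 mm thick: the inside floor is 134 by 284 mm and lies 8 mm above the origin, with room for three tins in a row along its y. Origin at the centre of its underside, z up.
- bowl: the red ceramic mixing bowl, the only bowl of its size: round, 170 mm across the rim and 80 mm high, 5 mm wall. Loose, it stands on the worktop; origin at the centre of its underside, so that the middle of the mouth is 80 mm above it.
- ramekin: bystander: small white ceramic ramekin, 72 mm across and 42 mm high; origin at the centre of its underside.
- spoon: bystander: pale wooden spoon lying flat along its x, 240 mm long, bowl end towards +x, less than 30 mm high; origin underneath, about the middle of its length.
- jar: bystander: glass jar with a stainless screw-top lid, 84 mm in diameter and 130 mm tall; origin at the centre of its underside.
- sifter: bystander: aluminium cup sifter, 100 mm in diameter and 95 mm tall, open at the top, with a D-shaped handle and squeeze lever on its +y side that reaches 112 mm from its axis; origin at the centre of the cup's underside.
- whisk: bystander: black silicone balloon whisk lying along its x, 280 mm long, handle (20 to 24 mm thick) towards -x, wires (56 mm thick) towards +x; origin on the worktop under the place where the handle meets the wires.
- cup: bystander: steel measuring cup, 72 mm across and 43 mm high, with a flat handle that reaches 110 mm from its axis on its +y side; origin at the centre of the cup's underside.
Things that resemble listed ones, but are neither listed nor needed, are in the scene too. Leave any blue, grey or yellow look-alike of the bowl alone.

How it is judged:
By the outcome, as a careful person would: the job done as asked, in the order asked, and still so for the second after the job is handed in, while the arm keeps its last pose, push and grip.
It also fails if it takes over 70 s, if anything falls off the work surface, if the arm or the gripper's body presses on something with over 40 N, if the wrist force passes 120 N, or if a joint passes its speed limit or range.

## Working session

There is one attempt and no reset: what is moved stays moved. The work goes in short steps, each a Python script; the robot and the scene stay as the last script left them, time stands still between calls to the robot, and variables do not carry over. Pictures are saved under pics/ and viewed, and the job is handed in when it is done.

```bash
ls; mkdir -p pics
python3 - <<'E'
from plant import *
import cv2
for n in ["side","top","wrist"]:
    i=camera_info(n); print(n,i)
    cv2.imwrite(f"pics/{n}0.png",cv2.cvtColor(camera(n),cv2.COLOR_RGB2BGR))
print(current_clock(),current_eef_rot(),current_ft_force(),current_gripper_width())
E
```

```text
pics
side {'vfov': 50.57705016458216, 'cx': 319.9796244540927, 'cy': 197.0308752229088, 'dist_coeffs': array([-0.08466549,  0.        ,  0.        ,  0.        ,  0.        ]), 'R': array([[ 9.75441881e-01,  2.20255700e-01,  7.50822457e-04],
       [ 1.53678910e-01, -6.78144735e-01, -7.18681091e-01],
       [-1.57784440e-01,  7.01147021e-01, -6.95339432e-01]]), 't': array([-456.30749373, -110.00436229, 1828.0226431 ])}
top {'vfov': 52.90858722875124, 'cx': 314.3646870012885, 'cy': 200.10510589237794, 'dist_coeffs': array([-0.00730336,  0.        ,  0.        ,  0.        ,  0.        ]), 'R': array([[ 0.06369927, -0.99796391,  0.0032294 ],
       [-0.97435358, -0.0628914 , -0.21605503],
       [ 0.21581822,  0.01061597, -0.97637585]]), 't': array([-138.92895697,  493.9279122 , 1222.63531333])}
wrist {'vfov': 62.09920777057086, 'cx': 317.217455907379, 'cy': 203.46821406672922, 'dist_coeffs': array([0.02341764, 0.        , 0.        , 0.        , 0.        ]), 'R': array([[ 0.33007415,  0.94395414, -0.00128105],
       [ 0.90839637, -0.31727104,  0.27231438],
       [ 0.25664584, -0.09104764, -0.96220748]]), 't': array([-550.13590213,  -31.1148769 ,  391.77951409])}
0.15 [ 3.04838925  1.56993601 -1.99878593] [-0.56744759  0.20175872  0.50300613] 92.98813713492994
```

View pics/side0.png

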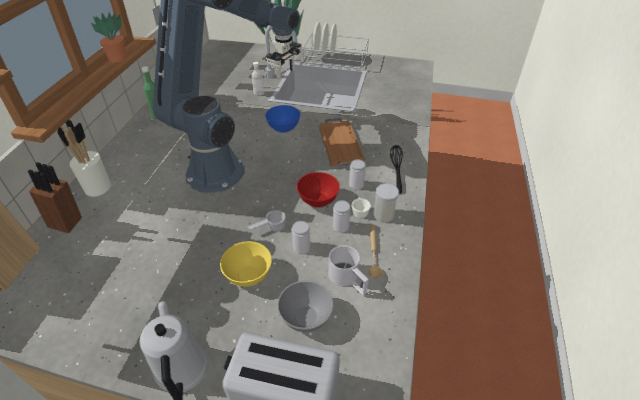

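View pics/top0.png

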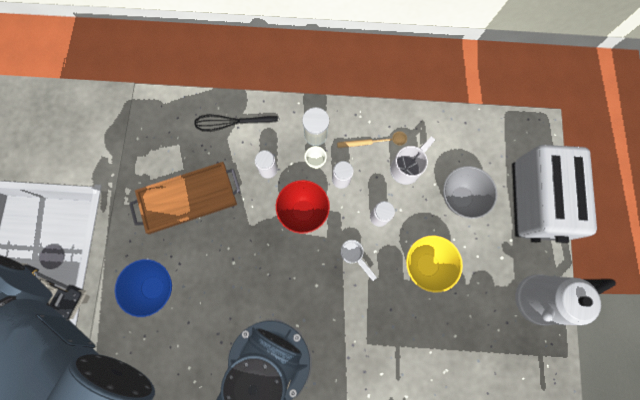

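View pics/wrist0.png

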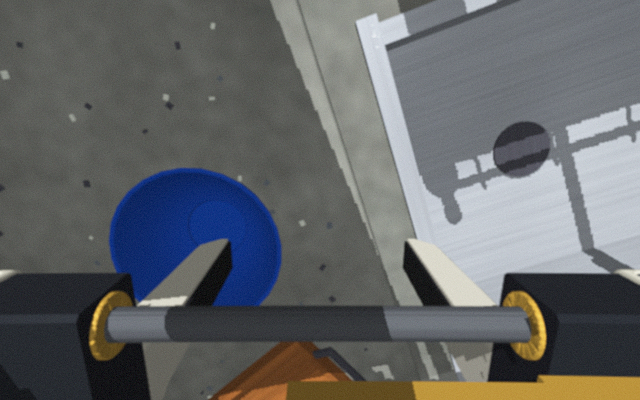

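Candidates for the tins in the top view are (265,163), (342,174) and (382,213), all alike. The possible confusions are the jar (316,122), which is wider with a glass body, the ramekin (316,156), the measuring cup (352,251), which has a handle, and the sifter (409,163). Candidates for the bowl are red (302,206), blue (143,287), yellow (434,264) and grey (470,191); I choose red. Next is a close crop to check this.

Run:
```python
import cv2,numpy as np
a=cv2.imread("pics/top0.png")[90:290,230:440]
cv2.imwrite("pics/crop_top.png",cv2.resize(a,None,fx=3,fy=3,interpolation=cv2.INTER_CUBIC)[:600,:800])
a=cv2.imread("pics/side0.png")[110:270,270:420]
cv2.imwrite("pics/crop_side.png",cv2.resize(a,None,fx=3.7,fy=3.7,interpolation=cv2.INTER_CUBIC)[:600,:800])
a=cv2.imread("pics/top0.png")[140:250,115:250]
cv2.imwrite("pics/crop_tray.png",cv2.resize(a,None,fx=5,fy=5,interpolation=cv2.INTER_CUBIC)[:600,:800])
```

```text
(no output)
```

View pics/crop_top.png

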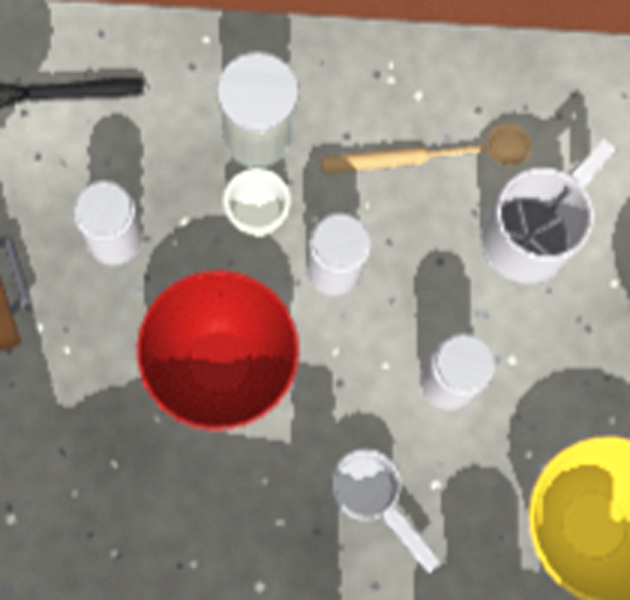

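View pics/crop_side.png

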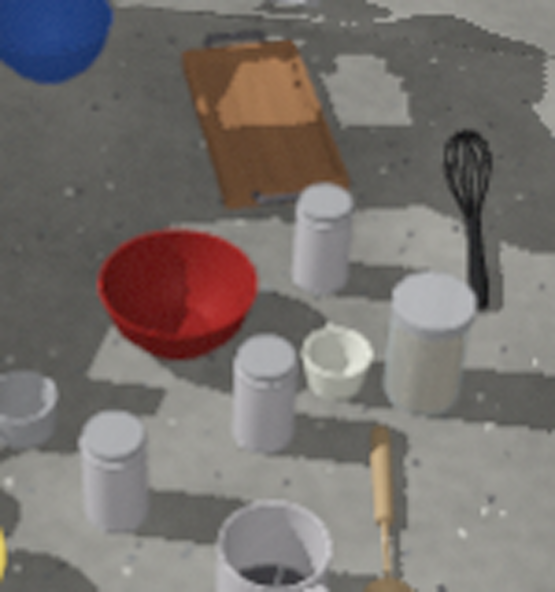

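View pics/crop_tray.png

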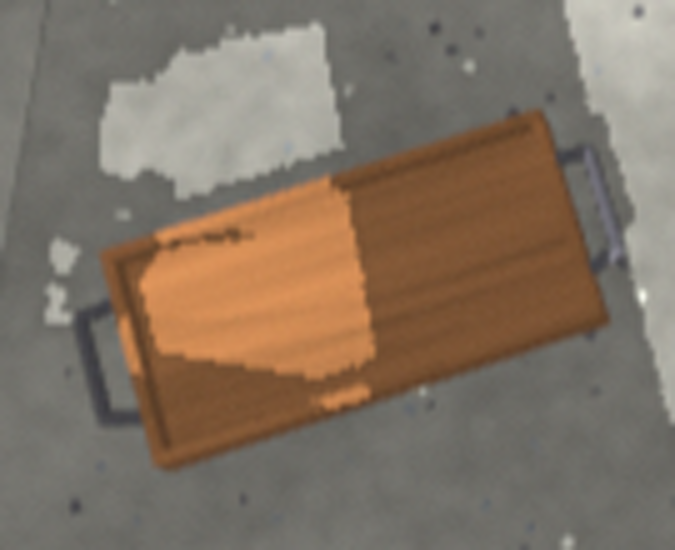

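```bash
cat > h.py <<'E'
import cv2,numpy as np
from plant import *
def K(i):
    f=200/np.tan(np.radians(i["vfov"]/2)); return np.array([[f,0,i["cx"]],[0,f,i["cy"]],[0,0,1.]])
def rays(i,px):
    u=cv2.undistortPoints(np.array(px,float).reshape(-1,1,2),K(i),i["dist_coeffs"]).reshape(-1,2)
    R=np.array(i["R"]);t=np.array(i["t"])
    return -R.T@t, np.c_[u,np.ones(len(u))]@R
def plane(i,px,z):
    o,d=rays(i,px); return (o+d*((z-o[2])/d[:,2])[:,None])[:,:2]
def circ(p):
    A=np.c_[2*p,np.ones(len(p))]; s=np.linalg.lstsq(A,(p**2).sum(1),rcond=None)[0]
    return s[:2],np.sqrt(s[2]+s[0]**2+s[1]**2)
E
python3 - <<'E'
from h import *
np.set_printoptions(precision=1,suppress=True)
T=camera_info("top");S=camera_info("side")
c=lambda l:np.array(l)/3+[230,90]-1/3
s=lambda l:np.array(l)/3.7+[270,110]-.37
lt=c([(105,210),(339,241),(463,363)]); ls=s([(325,202),(266,357),(114,434)])
print("tins top\n",plane(T,lt,112),"\nside\n",plane(S,ls,112))
for n,p,z in [("jar",(258,92),130),("ram",(257,202),42),("cup",(366,485),43),("sift",(544,213),95),("sift handle",(605,150),70)]:
    print(n,plane(T,c([p]),z))
for n,i in (("top",T),("side",S)):
    a=cv2.imread(f"pics/{n}0.png").astype(int)
    m=((a[...,2]>90)&(a[...,1]<60)&(a[...,0]<60)).astype(np.uint8)
    m=cv2.morphologyEx(m,cv2.MORPH_OPEN,np.ones((3,3)))
    cs=max(cv2.findContours(m,0,1)[0],key=cv2.contourArea)
    h=cv2.convexHull(cs).reshape(-1,2).astype(float)
    pts=plane(i,h,80); 
    for k in range(20):
        ce,r=circ(pts); d=np.linalg.norm(pts-ce,axis=1)-r
        if n=="side": pts=pts[np.abs(d)<max(1.5,np.abs(d).max()*.7)]
    print("bowl",n,ce,r,len(pts),cv2.boundingRect(cs))
tc=plane(T,np.array([(102,253),(545,112),(608,320),(162,467)])/5+[115,140],26)
print("tray",tc,tc.mean(0),[np.linalg.norm(tc[k]-tc[k-1]) for k in range(4)])
tc=plane(S,s([(182,52),(295,40),(350,185),(222,206)]),26);print(tc,tc.mean(0))
E
```

```text
tins top
 [[ 607.2   54.2]
 [ 589.5 -188.6]
 [ 470.  -319.2]] 
side
 [[ 609.8   50.6]
 [ 591.1 -195.1]
 [ 472.5 -324.7]]
jar [[739.9 -95.6]]
ram [[ 649.5 -100.8]]
cup [[ 348.5 -233.4]]
sift [[ 639.2 -402.7]]
sift handle [[ 723.6 -473.8]]
bowl top [475.7 -70.3] 81.93224933430125 32 (276, 181, 53, 52)
bowl side [473.  -78.5] 84.82829233751481 15 (300, 173, 39, 29)
tray [[502.1 478.6]
 [616.6 200.5]
 [478.9 144. ]
 [365.2 417.9]] [490.7 310.2] [np.float64(149.78614850428895), np.float64(300.65443881516455), np.float64(148.81501239848194), np.float64(296.60233492776996)]
[[367.8 417.3]
 [507.3 477.9]
 [622.5 192.3]
 [483.  120.8]] [495.2 302. ]
```

Run:
```python
from h import *
from scipy.spatial.transform import Rotation as Ro
np.set_printoptions(precision=2,suppress=True)
i=camera_info("wrist");o,d=rays(i,[(i["cx"],i["cy"])])
M=Ro.from_euler('xyz',current_eef_rot()).as_matrix(); p=np.array(current_eef_pos())
print(M, M.T@(o-p), M.T@d[0]); print(o,d)
# jaw angle options & IK for key poses
for n,(x,y) in dict(A=(608,53),B=(590,-191),C=(471,-322),tray=(492,308),bowl=(475,-73)).items():
  for a in np.radians([-60,-30,0,30,60,90,120]):
    q=solve_ik([x,y,56],[-a,np.pi/2,0]);q2=solve_ik([x,y,260],[-a,np.pi/2,0])
    print(n,round(np.degrees(a)),None if q is None else np.array(q),q2 is not None)
```

```text
[[-0.   -0.94  0.33]
 [-0.    0.33  0.94]
 [-1.    0.   -0.  ]] [-191.36   75.84    0.88] [ 0.96 -0.27 -0.  ]
[109.31 545.12 384.81] [[ 0.26 -0.09 -0.96]]
A -60 [ 0.01  0.62  1.6  -0.    0.92  1.06] True
A -30 [ 0.01  0.62  1.6  -0.    0.92  0.53] True
A 0 [ 0.01  0.62  1.6  -0.    0.92  0.01] True
A 30 [ 0.01  0.62  1.6  -0.    0.92 -0.51] True
A 60 [ 0.01  0.62  1.6  -0.    0.92 -1.04] True
A 90 [ 0.01  0.62  1.6  -0.    0.92 -1.56] True
A 120 [ 0.01  0.62  1.6  -0.    0.92 -2.08] True
B -60 [-0.39  0.64  1.57  0.    0.94  0.66] True
B -30 [-0.39  0.64  1.57 -0.    0.94  0.14] True
B 0 [-0.39  0.64  1.57  0.    0.94 -0.39] True
B 30 [-0.39  0.64  1.57 -0.    0.94 -0.91] True
B 60 [-0.39  0.64  1.57  0.    0.94 -1.44] True
B 90 [-0.39  0.64  1.57  0.    0.94 -1.96] True
B 120 [-0.39  0.64  1.57 -0.    0.94 -2.48] True
C -60 [-0.68  0.56  1.71  0.    0.87  0.37] True
C -30 [-0.68  0.56  1.71  0.    0.87 -0.16] True
C 0 [-0.68  0.56  1.71  0.    0.87 -0.68] True
C 30 [-0.68  0.56  1.71  0.    0.87 -1.2 ] True
C 60 [-0.68  0.56  1.71  0.    0.87 -1.73] True
C 90 [-0.68  0.56  1.71  0.    0.87 -2.25] True
C 120 [-0.68  0.56  1.71  0.    0.87 -2.78] True
tray -60 [ 0.48  0.58  1.68 -0.    0.88  1.53] True
tray -30 [ 0.48  0.58  1.68 -0.    0.88  1.  ] True
tray 0 [ 0.48  0.58  1.68 -0.    0.88  0.48] True
tray 30 [ 0.48  0.58  1.68 -0.    0.88 -0.04] True
tray 60 [ 0.48  0.58  1.68 -0.    0.88 -0.57] True
tray 90 [ 0.48  0.58  1.68 -0.    0.88 -1.09] True
tray 120 [ 0.48  0.58  1.68 -0.    0.88 -1.62] True
bowl -60 [-0.25  0.43  1.94 -0.    0.77  0.8 ] True
bowl -30 [-0.25  0.43  1.94 -0.    0.77  0.27] True
bowl 0 [-0.25  0.43  1.94 -0.    0.77 -0.25] True
bowl 30 [-0.25  0.43  1.94 -0.    0.77 -0.77] True
bowl 60 [-0.25  0.43  1.94 -0.    0.77 -1.3 ] True
bowl 90 [-0.25  0.43  1.94 -0.    0.77 -1.82] True
bowl 120 [-0.25  0.43  1.94 -0.    0.77 -2.34] True
```

```bash
cat >> h.py <<'E'
def ori(a): return [-a,np.pi/2,0]
def ft(n=10):
    v=[]
    for _ in range(n): hold(0.03); v.append(current_ft_force())
    return np.mean(v,0),np.std(v,0)
def snap(n,name):
    i=camera_info(n); a=camera(n); cv2.imwrite(f"pics/{name}.png",cv2.cvtColor(a,cv2.COLOR_RGB2BGR)); return i
E
python3 - <<'E'
from h import *
import pickle
np.set_printoptions(precision=2,suppress=True)
move_ptp([608,53,220],ori(0)); print(current_clock(),current_eef_pos())
pickle.dump(snap("wrist","wA"),open("wA.pkl","wb")); print(ft(),current_clock())
E
```

```text
2.4083 [607.83  53.85 220.01]
(array([ 0.17,  0.07, -0.19]), array([0.63, 0.4 , 0.59])) 2.7917
```

View pics/wA.png

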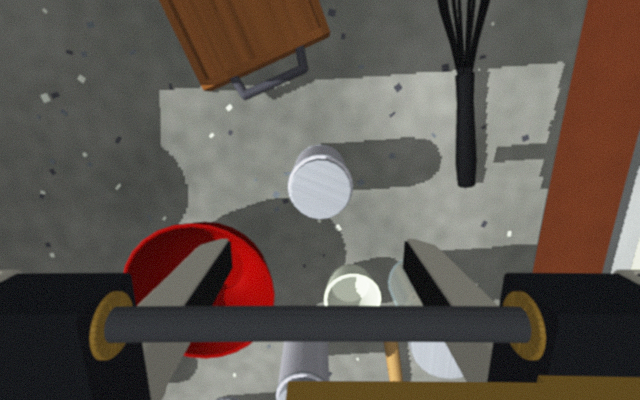

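The wrist view shows tin A's lid centred at about (320,188). The tray corner is at the top, the red bowl at lower left, and the ramekin at (352,290).

Run:
```python
from h import *
import pickle
np.set_printoptions(precision=1,suppress=True)
i=pickle.load(open("wA.pkl","rb"))
print(plane(i,[(320.5,188)],112),plane(i,[(288.5,188),(352.5,188)],112))
print("tray corners",plane(i,[(207,89),(328,37)],26))
a=cv2.imread("pics/wA.png").astype(int)
m=((a[...,2]>90)&(a[...,1]<60)&(a[...,0]<60)).astype(np.uint8); m[235:]=0;m[:, 400:]=0
cs=max(cv2.findContours(m,0,1)[0],key=cv2.contourArea)
h=cv2.convexHull(cs).reshape(-1,2).astype(float); h=h[h[:,1]<230]
print("bowl",circ(plane(i,h,80)))
```

```text
[[610.9  60.5]] [[581.3  60.5]
 [640.4  60.4]]
tray corners [[487.4 151.4]
 [619.2 203. ]]
bowl (array([531.9, 199.9]), np.float64(40.635954384193504))
```

Run:
```python
from h import *
import pickle
np.set_printoptions(precision=2,suppress=True)
line_to([610,57,140],v=150); print(current_clock(),current_eef_pos())
print(ft(5)); pickle.dump(snap("wrist","wA2"),open("wA2.pkl","wb")); print(current_eef_pos())
i=pickle.load(open("wA2.pkl","rb"))
# where would tip points project: TCP
X=np.array([[610,57,140.],[610,57,112]])
print(cv2.projectPoints(X,cv2.Rodrigues(np.array(i["R"]))[0],np.array(i["t"]),K(i),i["dist_coeffs"])[0].reshape(-1,2))
```

```text
3.475 [610.48  56.99 140.82]
(array([-0.21, -0.05, -0.17]), array([0.58, 0.3 , 0.2 ]))
[610.46  56.96 141.  ]
[[316.39 237.51]
 [316.4  222.7 ]]
```

View pics/wA2.png

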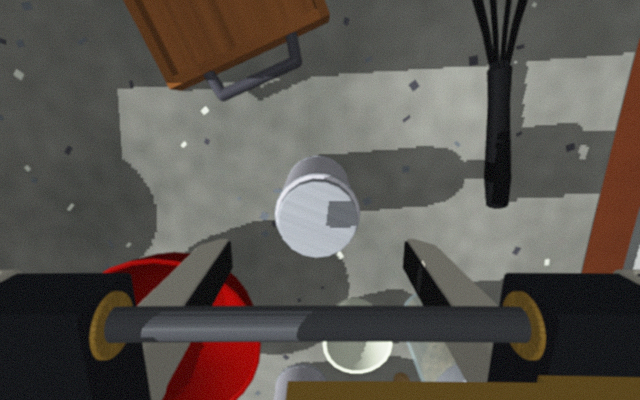

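```bash
cat >> h.py <<'E'
def pick(x,y,a,zl):
    line_to([x,y,58],ori(a),v=150)
    move_gripper(50,25); print("w",current_gripper_width(),current_clock())
    line_to([x,y,zl],v=100); hold(0.3)
    r=ft(20); print("FT",r[0],r[1],current_clock()); return r[0]
E
python3 - <<'E'
from h import *
np.set_printoptions(precision=2,suppress=True)
print(current_ft_force());pick(610.5,60.5,0,120)
snap("wrist","wA3")
E
```

```text
[-0.46 -0.28 -0.38]
w 61.745982539731585 5.0
FT [ 0.06  0.15 -4.59] [0.48 0.49 0.45] 6.7333
```

View pics/wA3.png

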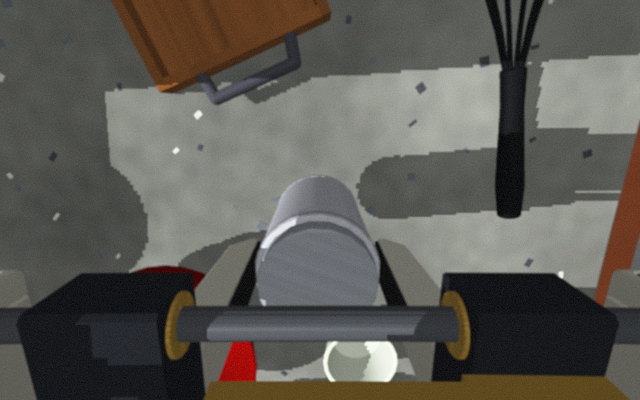

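Tin A was gripped at 61.7 mm wide and stands upright between the pads. It pulls about 4.6 N, or roughly 0.45 kg. That is probably the full one, so I'll set it back and weigh the others.

Run:
```python
from h import *
import pickle
np.set_printoptions(precision=2,suppress=True)
line_to([610.5,60.5,65],v=100); print(line_to([610.5,60.5,57.5],v=25,force_limit=2.5),current_eef_pos(),current_gripper_width())
move_gripper(93); line_to([610.5,60.5,150],v=150)
move_ptp([590,-190,170],ori(0)); hold(.15)
i=snap("wrist","wB");pickle.dump(i,open("wB.pkl","wb"));print(current_clock(),current_eef_pos())
```

```text
True [610.95  60.49  57.9 ] 61.702426932347656
10.5 [ 590.29 -188.72  169.86]
```

View pics/wB.png

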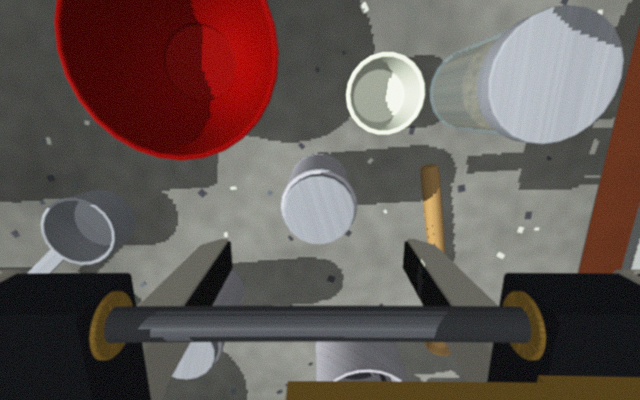

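The lid of tin B is centred at about (318,209). The bowl rim is at upper left, and the ramekin, jar and cup are well clear.

Run:
```python
from h import *
import pickle
np.set_printoptions(precision=2,suppress=True)
i=pickle.load(open("wB.pkl","rb"))
p=plane(i,[(318.5,209)],112)[0]; print("B",p)
a=cv2.imread("pics/wB.png").astype(int)
m=((a[...,2]>90)&(a[...,1]<60)&(a[...,0]<60)).astype(np.uint8)
cs=max(cv2.findContours(m,0,1)[0],key=cv2.contourArea)
h=cv2.convexHull(cs).reshape(-1,2).astype(float); h=h[h[:,1]>3]
print("bowl",circ(plane(i,h,80)),len(h))
x,y=p
w=pick(x,y,0,175)
```

```text
B [ 591.27 -187.1 ]
bowl (array([475.37, -68.95]), np.float64(84.48280817419659)) 38
w 61.342757237620575 12.0083
FT [-0.03  0.09 -2.22] [0.44 0.39 0.53] 14.2917
```

Tin B weighs about 0.22 kg, so it is light. It goes to the far slot of the tray, lifted high enough to pass over tin A.

```bash
cat >> h.py <<'E'
TA=np.radians(22.3); C0=np.array([494,310.]); U=np.array([-np.sin(TA),np.cos(TA)])
def place(s):
    x,y=C0+s*U
    move_ptp([x,y,230],ori(TA)); line_to([x,y,76],v=150); hold(.15)
    print("touch",line_to([x,y,62],v=25,force_limit=2.5),current_eef_pos(),current_gripper_width())
    move_gripper(93); line_to([x,y,190],v=150); print(current_clock())
E
python3 - <<'E'
from h import *
np.set_printoptions(precision=2,suppress=True)
p=current_eef_pos(); line_to([p[0],p[1],230],v=150)
place(70)
snap("wrist","wT")
E
```

```text
touch True [467.56 374.79  65.59] 61.42405866541247
20.3333
```

View pics/wT.png

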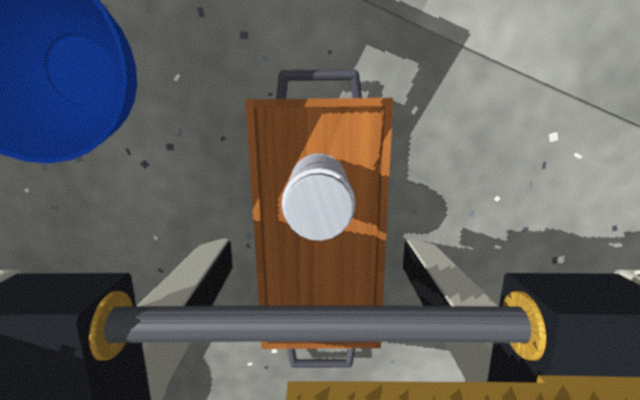

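Tin B stands upright in the tray, lid at about (318,203), well inside the walls. Next is tin C.

Run:
```python
from h import *
import pickle
np.set_printoptions(precision=2,suppress=True)
move_ptp([471,-320,175],ori(0)); hold(.15)
i=snap("wrist","wC");pickle.dump(i,open("wC.pkl","wb"));print(current_clock(),current_eef_pos())
```

```text
23.05 [ 471.22 -319.62  174.96]
```

View pics/wC.png

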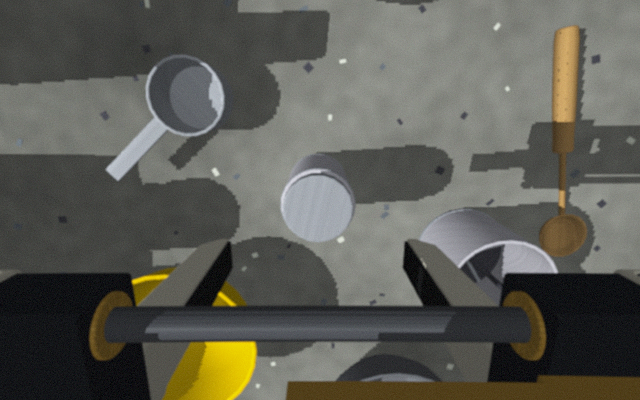

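Tin C's lid is centred at about (318,206). The sifter, yellow bowl and cup are clear of the fingers.

Run:
```python
from h import *
import pickle
np.set_printoptions(precision=2,suppress=True)
i=pickle.load(open("wC.pkl","rb"))
x,y=plane(i,[(318,206)],112)[0]; print("C",x,y)
w=pick(x,y,0,230)
if -w[2]<3.2: place(-70); snap("wrist","wT2")
```

```text
C 471.8969112358978 -317.1947839066414
w 61.508776917448245 24.5917
FT [ 0.05 -0.13 -1.08] [0.44 0.48 0.52] 27.425
touch True [520.45 245.21  65.61] 61.65952105356093
32.9083
```

View pics/wT2.png

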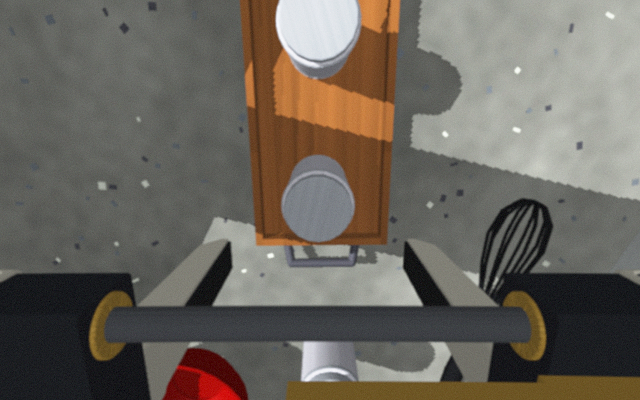

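Weights are A 0.45, B 0.22 and C 0.11 kg, so A is the full one. I'll take one wrist look at the bowl to refine its centre, then fetch A.

Run:
```python
from h import *
import pickle
np.set_printoptions(precision=2,suppress=True)
move_ptp([475,-100,230],ori(0)); hold(.2)
i=snap("wrist","wBowl");pickle.dump(i,open("wBowl.pkl","wb"));print(current_clock(),current_eef_pos())
a=cv2.imread("pics/wBowl.png").astype(int)
m=((a[...,2]>90)&(a[...,1]<60)&(a[...,0]<60)).astype(np.uint8)
cs=max(cv2.findContours(m,0,1)[0],key=cv2.contourArea)
h=cv2.convexHull(cs).reshape(-1,2).astype(float); h=h[(h[:,1]>3)&(h[:,1]<235)]
print("bowl",circ(plane(i,h,80)),len(h))
```

```text
34.525 [475.19 -99.4  229.86]
bowl (array([475.26, -69.21]), np.float64(83.91671819753864)) 55
```

View pics/wBowl.png

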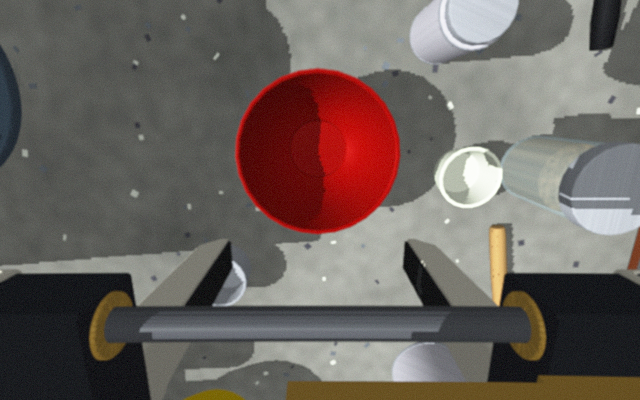

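The whole bowl rim is visible, centred at about (318,151). That puts it at (475.3, -69.2), in agreement with the earlier fits. Now I'll fetch tin A.

Run:
```python
from h import *
import pickle
np.set_printoptions(precision=2,suppress=True)
move_ptp([610.7,60.5,170],ori(0))
pick(610.7,60.5,0,240)
line_to([475.3,-69.2,240],v=120); line_to([475.3,-69.2,190],v=80); hold(.5)
i=snap("wrist","wF");pickle.dump(i,open("wF.pkl","wb")); snap("top","topF"); snap("side","sideF")
print(current_clock(),current_eef_pos(),current_gripper_width(),np.abs(current_qvel()).max())
for n,(x0,y0) in dict(topF=(110,90),sideF=(230,80)).items():
    b=cv2.imread(f"pics/{n}.png")[y0:y0+200,x0:x0+260]
    cv2.imwrite(f"pics/{n}c.png",cv2.resize(b,None,fx=3,fy=3,interpolation=cv2.INTER_CUBIC))
```

```text
w 61.73798120762068 36.9083
FT [ 0.08  0.12 -4.82] [0.46 0.42 0.42] 39.8417
42.975 [475.3  -69.22 190.01] 61.31240210345172 0.00158013343035085
```

View pics/wF.png

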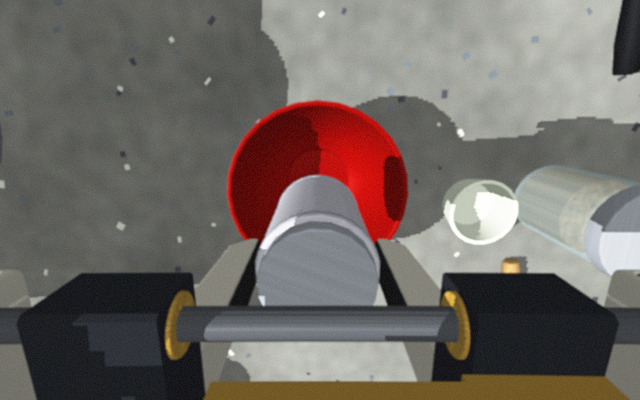

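View pics/topFc.png

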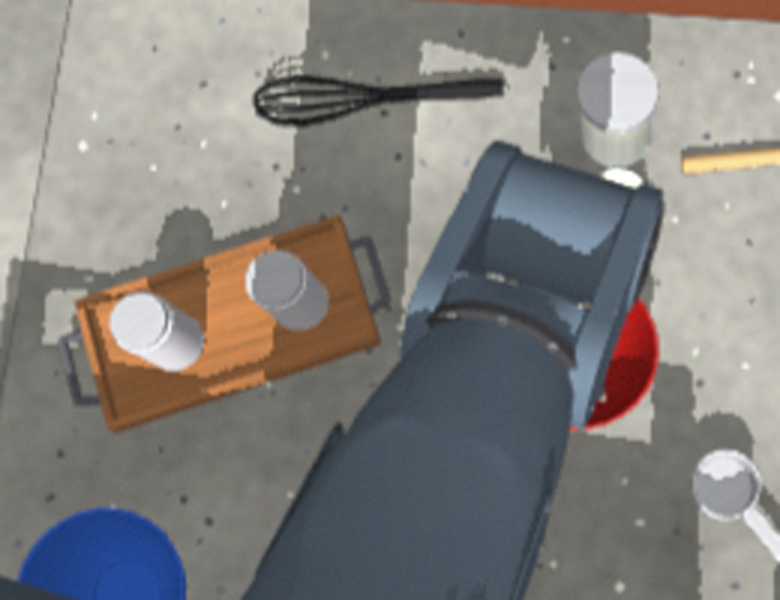

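View pics/sideFc.png

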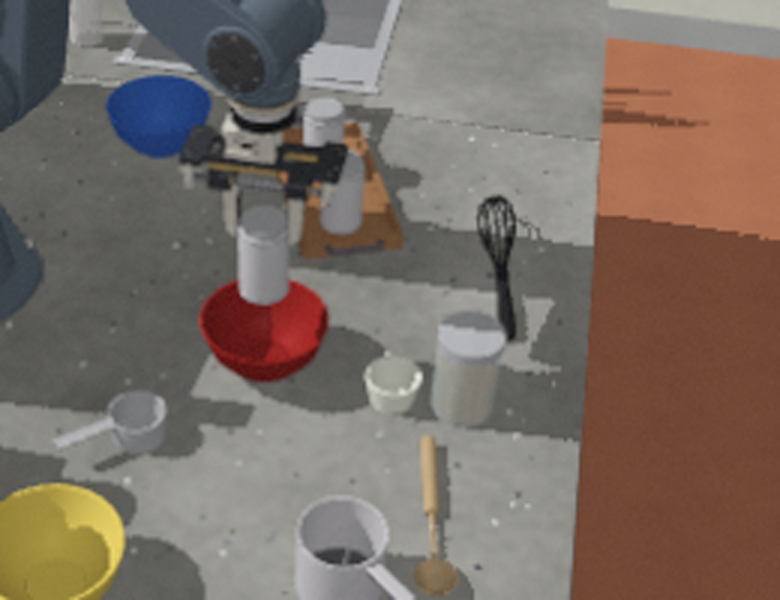

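The views agree. Both light tins stand upright in the tray, tin A hangs upright over the red bowl with its underside about 50 mm above the rim, and the bystanders are where they were. Handing in.

```bash
python3 -c "
from plant import *
print(current_ft_force(),current_clock()); print(close_job())"
```

```text
[-0.27090478  0.85382112 -5.51410151] 42.975
the job is handed in; nothing more can be done
None
```

The job is done and handed in at about 43 s. I don't have a verdict, since the hand-in reports none.

- **Weighing:** I lifted all three tins, and they came to roughly 0.45–0.5 kg (A, which had stood nearest the tray), 0.22 kg (B) and 0.11 kg (C). A is clearly the full one; I set it back in place while I moved the others.
- **Tray:** B and C stand upright on the wooden tray, about 70 mm either side of its middle. Each was lowered until it touched, then released.
- **Bowl:** A is held upright and still over the red bowl at (475.3, -69.2), with its underside about 50 mm above the rim.

**Last checks:** the wrist, top and side views show the two tins upright in the tray, A centred over the bowl, and the bowl and the bystanders in view in their places. The gripper reads 61.3 mm on the 62 mm tin, and the joints are practically still.

**Disagreements:** the side camera put things up to about 10 mm off in y from the wrist camera. I used the wrist camera for the tins and the bowl centre. Its two bowl fits agreed within 0.3 mm, and the top view was within about 1 mm. I did not measure A's offset in the gripper along the pads separately after the last grasp.

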